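Pause the pump, then feed the fish

TASK

Give the fish a feed without the current sweeping it away: with the fingertips, lightly press the long pause key on the pump controller (the box with the dial) right down for a moment and let it spring back, then do the same with the large round feed key on top of the automatic feeder on the tank, and draw the hand clear. Leave all other keys, the dial and everything else on the shelf as they are, and do not lift or shift the controller.

Things in the scene. Friction and masses are not known exactly. Their poses are not given: they have to be found in the camera images.
- controller: Pump controller: low white box 95 x 140 x 33 mm (x, y, z) standing loose on rubber feet (about 0.45 kg); origin at the centre of its underside, z up. On its top (33 mm up): a black speed dial near the middle, one long grey bar-shaped key near its +y end (the pause key), two small round keys near its -y end. Its top edges are rounded by 6 mm.
- pause_key_top (a point): Centre of the top face of the pump controller's pause key: a bar 40 mm along the controller's x by 14 mm along its y, standing 6.5 mm above the case, 39.5 mm above the shelf. It moves with the key. The dial's rim is 38 mm away, the small keys over 100 mm.
- pause_key (a joint): Spring key: value 0 when up, grows to 0.005 m when pressed fully down. Starts to move at about 1.2 N, is fully down at about 5 N and springs back up when let go; it switches at 3 mm of travel. Push straight down; more than 20 N on the device counts as rough.
- dial_top (a point): Centre of the top of the controller's black speed dial, 36 mm across, 14 mm above the case (47 mm above the shelf). Not to be turned.
- dial (a joint): Turn of the speed dial in rad, 0 at the start, held by light friction. To be left alone.
- mode_key (a joint): One of the two small round keys (12 mm across, 22 mm to +x and to -x of the middle line) on the controller. Spring key: value 0 when up, grows to 0.005 m when pressed fully down. To be left alone.
- wave_key (a joint): The other small round key on the controller. Spring key: value 0 when up, grows to 0.005 m when pressed fully down. To be left alone.
- tank: Glass cube aquarium, 200 x 200 mm on plan (its mat 210 x 210), 205 mm high, fixed; origin at the centre of its underside. A cover glass (top at 209 mm) carries the feeder; a 14 mm high LED bar (top at 219 mm) lies on its rear (+x) rim. Besides the tank with its feeder nothing on the shelf is higher than 150 mm.
- feeder: Automatic fish feeder clamped on the tank's cover: white box 90 x 115 x 55 mm (x, y, z), a clear round food drum 56 mm across sticking 57 mm out of its -x face. Origin at the centre of the box's underside, 209 mm above the shelf. On its top (264 mm above the shelf): one large round grey key (feed), a dark display near the +x edge and two small square keys near its -y edge. It does not give way.
- feed_key_top (a point): Centre of the top face of the feeder's feed key: the large round one, 25 mm across, standing 6.5 mm above the box, 270.5 mm above the shelf. It moves with the key. The small square keys are 70 mm or more away.
- feed_key (a joint): Spring key: value 0 when up, grows to 0.005 m when pressed fully down. Starts to move at about 1.2 N, is fully down at about 5 N and springs back up when let go; it switches at 3 mm of travel. Push straight down; more than 20 N on the device counts as rough.
- set_key (a joint): Small square key (10 x 10 mm) on the feeder. Spring key: value 0 when up, grows to 0.005 m when pressed fully down. To be left alone.
- clock_key (a joint): The other small square key on the feeder. Spring key: value 0 when up, grows to 0.005 m when pressed fully down. To be left alone.
- dimmer: Lamp dimmer: white box 75 x 120 x 28 mm standing loose, with three equal round keys (18 mm across) in a row along its y and no dial; origin at the centre of its underside. To be left alone.
- dim_key0 (a joint): Round key of the dimmer, at its +y end. Spring key: value 0 when up, grows to 0.005 m when pressed fully down. To be left alone.
- dim_key1 (a joint): Round key of the dimmer, the middle one. Spring key: value 0 when up, grows to 0.005 m when pressed fully down. To be left alone.
- dim_key2 (a joint): Round key of the dimmer, at its -y end. Spring key: value 0 when up, grows to 0.005 m when pressed fully down. To be left alone.
- canister: Closed green plastic fish food canister, 67 mm across, 97 mm high, loose, standing near the controller; origin at the centre of its underside. To be left alone.
- tongs: Stainless feeding tongs, 180 mm long (along their x), 25 mm wide, 6 mm high, lying loose before the controller; origin under their middle. To be left alone.
- dish: White ceramic dish, 90 mm across, 22 mm high, loose; origin at the centre of its underside. To be left alone.
- ring: Clear acrylic feeding ring, 80 mm across outside, 66 mm inside, 10 mm high, lying loose beyond the controller; origin at the centre of its underside. To be left alone.
- tray (a joint): Pull-out tray in the low oak riser at the back: 0 as it stands at the start (half out towards the robot), grows when pulled farther out, in m. To be left alone.
- scraper: Magnetic algae scraper, black, 42 x 70 x 32 mm, lying loose in the pull-out tray; origin at the centre of its underside. To be left alone.

How it is judged:
On the way, in this order (a step that is already met when the one before it is completed fails the run):
1. the pause key is pressed down (more than 3 mm) for 0.2 s, the feed key being up (value of joint pause_key above 0.003 m and value of joint feed_key below 0.001 m), for 0.2 s.
2. then, the pause key let up again, the feed key is pressed down (more than 3 mm) for 0.2 s (value of joint feed_key above 0.003 m and value of joint pause_key below 0.001 m), for 0.2 s.
At the end, for the whole second after the job is handed in: All keys are up again (within 1 mm), the dial within 0.1 rad, the tray within 6 mm, the controller and every loose thing within 10 mm of where they were, the controller flat on the shelf and at rest (value of joint each of pause_key, feed_key, set_key, clock_key, mode_key, wave_key, dim_key0, dim_key1, dim_key2 below 0.001 m and not (value of joint dial above 0.1 rad or value of joint dial below -0.1 rad) and not (value of joint tray above 0.006 m or value of joint tray below -0.006 m) and distance of each of controller, dimmer, canister, tongs, dish, ring, scraper from where it was at the start of the episode below 0.01 m and angle between controller's own z axis and vertical below 0.05 rad and linear speed of controller below 0.01 m/s and angle between canister's own z axis and vertical below 0.1 rad); the robot touches nothing.
It fails at once if another key is pressed (more than 2 mm) (value of joint any of set_key, clock_key, mode_key, wave_key, dim_key0, dim_key1, dim_key2 above 0.002 m).
It fails at once if the dial is turned by more than 0.1 rad or the pull-out tray shifted by more than 6 mm ((value of joint dial above 0.1 rad or value of joint dial below -0.1 rad) or (value of joint tray above 0.006 m or value of joint tray below -0.006 m)).
It fails at once if the controller is lifted, tipped or shifted by more than 10 mm (distance of controller from where it was at the start of the episode above 0.01 m or angle between controller's own z axis and vertical above 0.1 rad).
It fails at once if another thing is shifted by more than 10 mm or the canister is tipped (distance of any of dimmer, canister, tongs, dish, ring, scraper from where it was at the start of the episode above 0.01 m or angle between canister's own z axis and vertical above 0.2 rad).
It fails at once if the controller, the feeder or the tank is pushed with more than 20 N (contact force between any of the fingers, the arm and controller above 20 N or contact force between any of the fingers, the arm and feeder above 20 N or contact force between any of the fingers, the arm and tank above 20 N).
It also fails if it takes over 48 s, if anything falls off the work surface, if the arm or the gripper's body presses on something with over 40 N, if the wrist force passes 120 N, or if a joint passes its speed limit or range.

ROBOT

A 7-joint arm with a two-finger parallel gripper is mounted at the origin on the work surface. World frame = base frame: x ahead of the robot, y to its left, z up, the work surface at z = 0. Lengths are in m, angles in rad, forces in N, time in s.
With the tool pointing down it reaches from about 0.4 to 0.875 m from the base axis. Payload 19.3 kg.
Tool frame: the origin (TCP) lies at the very end of the fingers, on their centre line; the grasp point (between the pads) lies 19 mm behind it; z points along the fingers, y is the line along which they close (so a half turn about z gives the same grasp; the last joint's range is limited). The gripper opens to 85 mm and grips with 20 to 120 N. Pads are 22 mm wide; open, the fingers measure 114 mm over their backs; the gripper's body (76 mm by 85 mm) begins 54 mm behind the grasp point. The pads swing forward as they close: fully open they stand 13 mm farther back than shut.
Start: joints at [1.136, 0.521, -0.036, 1.599, 0.021, 1.021, -0.113], TCP at [0.223, -0.584, 0.209] pointing down, gripper open.
Joint ranges: [-2.91, 2.91], [-0.3, 2.13], [-1.5, 1.42], [0.17, 2.43], [-1.26, 4.41], [0.16, 1.93], [-2.52, 2.52]. Speed limits (rad/s): [1.89, 1.89, 2.39, 2.39, 3.01, 3.01, 3.01].

INTERFACE

Orientations are given as [roll, pitch, yaw] about the fixed x, y, z axes, in that order (R = Rz(yaw) Ry(pitch) Rx(roll)).
In Python, from workcell import bot gives the robot as it stands.
- The arm moves only by the tool carry_out, never from a script. Its argument "rows" is a list that holds one entry, the list of rows, each a list of 4 numbers: the shift along the tool's x, y, z in m, then the turn about the tool's z in degrees. In form: [[[x, y, z, twist], ...]]. A call has 1 to 12 rows; each row is the pose to reach, as a shift and turn from the pose commanded when the call began, along the tool's axes at that moment; what a row does not reach only later rows make up. A row lasts 1/12 s, in which the tool goes at most 41.7 mm and 7.16 degrees, less where a joint would pass 70% of its speed; a pose out of reach is approached as far as the arm can. A call with a gripper value outside its range is refused whole. "grip" is the finger opening in m, from 0 to 0.0854, set as the call begins (left out, the last holds). The fingers move at their own pace and stop on an object; "grip_force" is the grip in N (left out, the last holds). Time passes only in rows, so rows that repeat a pose let the fingers close. It gives the time, the measured TCP pose, the force, the opening and the grip force at its end, in the units of the state.
- bot.observe(): the state, without advancing time (a new reading comes with each control period).
- bot.grab_frame(name): name is "scene" or "top" or "wrist"; returns a dict with "pixels" (384x512x3 uint8, red, green, blue), "K" (3x3 intrinsics, pixels), "pose" (4x4, takes a point from camera to world coordinates). Camera axes: x right, y down, z forward; pixel columns grow to the right and rows downward; lengths in m; the calibration is good to about 2 mm. A picture is of the moment at which its call begins. There is no depth.
- bot.job_done(): hands the job in; it is judged then, once.
Trained networks look in a picture, given as the dict that the camera call returned (one of the last four; its "shot" number tells which), for a name from the list of things; names that differ only in an ending like _2 or _b are one class to them, and where a whole thing is asked for, a point or a joint stands for the part that bears it (a point fixed in the world has none). Each returns a list of dicts, best first, with "conf" (0 to 1); they miss things now and then, are a little off and sometimes report something else, mostly with a low value. They report only what shows in the picture. A call takes as long as a camera call.
- bot.look_for(picture, label): "position" ([column, row] in pixels, amid what is visible of it).
- bot.regions_of(picture, label): "region" (384x512 bool, what is visible of it) and "position" ([column, row] in pixels, amid what is visible of it).
- bot.spot_point(picture, label): "position" ([column, row] in pixels: a listed point, or the origin of a listed thing).
The state is a dict: "clock": time; "qpos": joint angles; "qd": joint speeds; "joint_efforts": joint torques, N m; "position": TCP position; "tool_rot": TCP orientation; "force": force on the tool from outside, world axes, zero at the start; "moment": the same for the moment, N m; "grip_width": finger opening in m; "finger_force": force on a finger pad.
Only numpy, scipy, OpenCV 4.12 (cv2) and the standard library are available. Lean on these libraries where they do the work, as an engineer would, in place of code of your own. Each camera call takes 0.05 s, during which the arm holds its last target. There are 200 camera calls.

## Working session

There is one attempt and no reset: what is moved stays moved. The work goes in short steps, Python scripts to look and compute and a tool call to move; the robot and the scene stay as the last step left them, time stands still between calls to the robot, and variables do not carry over. Pictures are saved under pics/ and viewed, at most 10 in all, crops included, and the job is handed in when it is done.

Besides the shell and the picture viewer there is one more tool, called after "Call:" as name(argument=value, ...) on one line, values as JSON. carry_out: Moves the arm, as the interface text tells. Its arguments: {"type":"object","properties":{"rows":{"type":"array","items":{"type":"array","items":{"type":"array","items":{"type":"number"}}}},"grip":{"type":"number"},"grip_force":{"type":"number"}},"required":["rows"]}

```bash
mkdir -p pics; cat > h.py <<'E'
from workcell import bot
import numpy as np, cv2
def ray_z(f,px,z):
    K,T=np.array(f["K"]),np.array(f["pose"])
    d=T[:3,:3]@np.linalg.solve(K,[px[0],px[1],1.]); o=T[:3,3]
    return o+d*(z-o[2])/d[2]
def save(f,n): cv2.imwrite(f"pics/{n}.png",cv2.cvtColor(f["pixels"],cv2.COLOR_RGB2BGR))
Z=dict(pause_key_top=.0395,feed_key_top=.2705,dial_top=.047,controller=0,tank=0,feeder=.209,dimmer=0,canister=0,tongs=0,dish=0,ring=0)
E
python3 - <<'E'
from h import *
s=bot.observe(); print({k:np.round(s[k],3) for k in("clock","position","tool_rot","force","grip_width")})
for c in("top","scene"):
    f=bot.grab_frame(c); save(f,c); print(c,np.round(f["pose"],3).tolist(), f["K"][0][0])
    for n,z in Z.items():
        for r in bot.spot_point(f,n)[:2]: print(n,np.round(r["position"],1),round(r["conf"],2),np.round(ray_z(f,r["position"],z),4))
E
```

```text
{'clock': np.float64(0.0), 'position': array([ 0.223, -0.584,  0.208]), 'tool_rot': array([-3.14 ,  0.   ,  0.365]), 'force': array([-0.28 , -0.23 ,  0.413]), 'grip_width': np.float64(0.086)}
top [[-0.023, -0.992, 0.127, 0.394], [-1.0, 0.022, -0.007, 0.005], [0.004, -0.127, -0.992, 1.425], [0.0, 0.0, 0.0, 1.0]] 481.0304543370557
pause_key_top [325.5 191.5] 0.58 [ 0.5501 -0.2345  0.0395]
feed_key_top [123.7 184.8] 0.43 [0.5511 0.293  0.2705]
dial_top [374.7 165.5] 0.73 [ 0.6222 -0.3797  0.047 ]
dial_top [343.1 195.8] 0.52 [ 0.5357 -0.2834  0.047 ]
controller [337.9 199. ] 0.89 [ 0.5313 -0.2773  0.    ]
tank [345.9 188.6] 0.18 [ 0.5619 -0.3027  0.    ]
feeder [142.  183.7] 0.94 [0.5613 0.2618 0.209 ]
dimmer [249.2 223.7] 0.85 [ 0.4637 -0.0113  0.    ]
canister [378.5 166.9] 0.78 [ 0.6255 -0.404   0.    ]
tongs [337.9 231.9] 0.79 [ 0.4337 -0.2727  0.    ]
tongs [247.  225.6] 0.61 [ 0.4583 -0.0047  0.    ]
dish [251.9 184.9] 0.83 [ 0.5793 -0.0221  0.    ]
dish [334.1 161.9] 0.48 [ 0.6436 -0.2711  0.    ]
ring [334.9 161.3] 0.68 [ 0.6454 -0.2736  0.    ]
scene [[0.671, 0.505, -0.543, 1.116], [0.741, -0.474, 0.476, -0.479], [-0.017, -0.722, -0.692, 0.885], [0.0, 0.0, 0.0, 1.0]] 388.58212422704605
pause_key_top [184.6 267.3] 0.51 [ 0.5492 -0.231   0.0395]
feed_key_top [324.3 114.5] 0.59 [0.5466 0.2883 0.2705]
dial_top [163.2 274.7] 0.7 [ 0.5357 -0.286   0.047 ]
controller [164.2 286.1] 0.87 [ 0.5349 -0.2924  0.    ]
tank [305.5 183.7] 0.66 [ 0.5225  0.2657 -0.    ]
feeder [320.5 135.3] 0.82 [0.5531 0.2739 0.209 ]
dimmer [226.8 213.3] 0.72 [ 0.447  -0.0094  0.    ]
canister [151.5 341. ] 0.94 [ 0.6404 -0.3948  0.    ]
tongs [148.1 260.2] 0.63 [ 0.4342 -0.2803  0.    ]
dish [251.4 240.2] 0.85 [ 0.577  -0.0239 -0.    ]
ring [187.4 310.9] 0.62 [ 0.6344 -0.2884  0.    ]
ring [320.8 137.2] 0.17 [0.3879 0.4983 0.    ]
```

```bash
python3 - <<'E'
import cv2
a=cv2.imread("pics/top.png"); b=cv2.imread("pics/scene.png")
c1=cv2.resize(a[120:260,280:420],(560,560),interpolation=2)
c2=cv2.resize(a[140:240,80:180],(240,240),interpolation=2)
c3=cv2.resize(b[80:200,260:380],(240,240),interpolation=2)
import numpy as np
o=np.zeros((560,800,3),np.uint8); o[:,:560]=c1; o[:240,560:]=c2; o[260:500,560:]=c3
cv2.imwrite("pics/crop.png",o)
E
```

```text
(no output)
```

View pics/top.png

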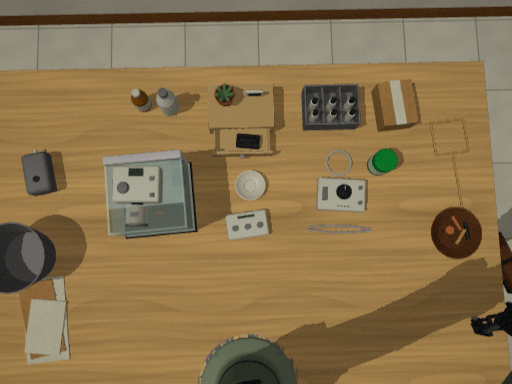

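View pics/crop.png

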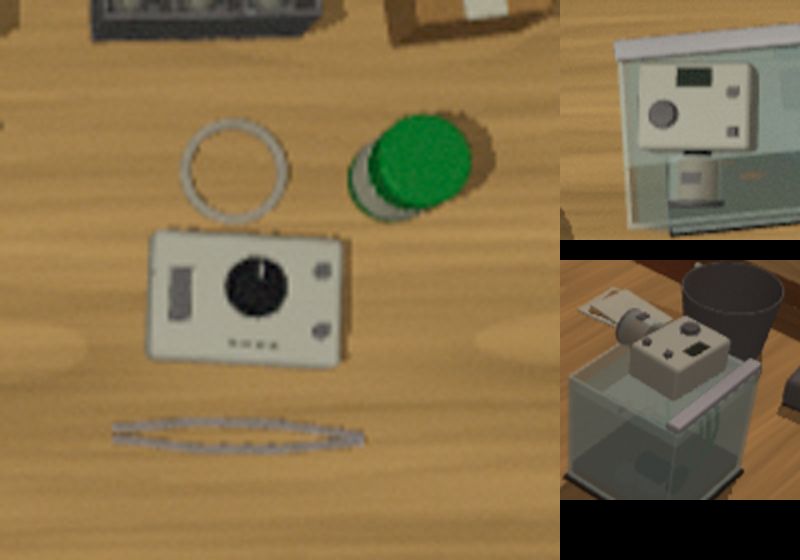

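The top view shows the controller with its pause key at about (325,193), its dial at (344,192) and the green canister at (385,160). The feeder's feed key is at about (122.5,187.5). I'll close the fingers and fly above the pause key.

Call:
carry_out(rows=[[[0.036,-0.018,0,0],[0.071,-0.035,0,0],[0.107,-0.053,0,0],[0.143,-0.07,0,0],[0.178,-0.088,0,0],[0.214,-0.106,0,0],[0.249,-0.123,0,0],[0.285,-0.141,0,0],[0.321,-0.158,0,0],[0.356,-0.176,0,0],[0.392,-0.194,0,0],[0.41,-0.211,0,0]]], grip=0, grip_force=20)

```text
clock: 2.2
position: [0.5338, -0.2369, 0.2088]
tool_rot: [-3.141, -0.002, 0.368]
force: [0.7, -0.6, -0.1]
grip_width: 0.0004
finger_force: 0.0
```

```bash
python3 - <<'E'
from h import *
s=bot.observe(); print({k:np.round(s[k],4) for k in("clock","position","tool_rot","force","grip_width","qpos")})
for c in("top","wrist"):
    f=bot.grab_frame(c); save(f,c+"2"); print(np.round(f["pose"],3).tolist())
    for n in("pause_key_top","dial_top","controller"):
        for r in bot.spot_point(f,n)[:2]: print(c,n,np.round(r["position"],1),round(r["conf"],2),np.round(ray_z(f,r["position"],Z[n]),4))
E
```

```text
{'clock': np.float64(2.2), 'position': array([ 0.5338, -0.2369,  0.2088]), 'tool_rot': array([-3.1411e+00, -1.6000e-03,  3.6770e-01]), 'force': array([ 0.6985, -0.6109, -0.0847]), 'grip_width': np.float64(0.0004), 'qpos': array([ 0.4175,  0.4579, -0.1398,  1.7078,  0.0726,  0.9799, -0.9516])}
[[-0.023, -0.992, 0.127, 0.394], [-1.0, 0.022, -0.007, 0.005], [0.004, -0.127, -0.992, 1.425], [0.0, 0.0, 0.0, 1.0]]
top pause_key_top [326.1 195.5] 0.38 [ 0.5384 -0.2357  0.0395]
top controller [336.4 196.1] 0.62 [ 0.5401 -0.2732  0.    ]
[[0.358, -0.898, -0.254, 0.595], [-0.934, -0.344, -0.098, -0.215], [0.001, 0.273, -0.962, 0.374], [0.0, 0.0, 0.0, 1.0]]
wrist pause_key_top [256.3 151.2] 0.59 [ 0.5452 -0.2319  0.0395]
wrist dial_top [309.4 171. ] 0.96 [ 0.5467 -0.2905  0.047 ]
wrist controller [293.  167.6] 0.59 [ 0.5365 -0.2815  0.    ]
```

View pics/wrist2.png

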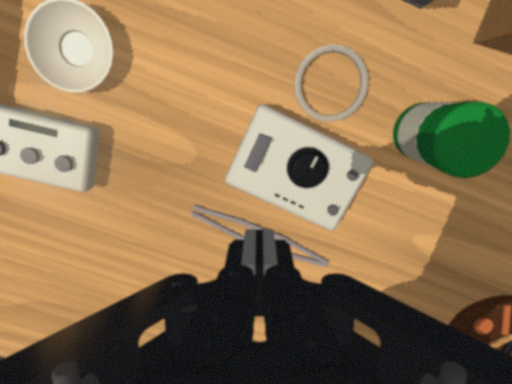

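The wrist view shows the pause key at about (258,152) and the dial at (308,167), so the key is at about (0.545, -0.233). I'll centre over it and descend.

Call:
carry_out(rows=[[[0.011,0.001,0.02,0],[0.011,0.001,0.05,0],[0.011,0.001,0.08,0],[0.011,0.001,0.105,0],[0.011,0.001,0.125,0],[0.011,0.001,0.14,0],[0.011,0.001,0.145,0],[0.011,0.001,0.145,0],[0.011,0.001,0.145,0]]])

```text
clock: 3.35
position: [0.5415, -0.2381, 0.0645]
tool_rot: [3.141, -0.0, 0.364]
force: [-0.5, 0.7, 1.1]
grip_width: -0.0
finger_force: 0.0
```

```bash
python3 - <<'E'
from h import *
s=bot.observe(); print({k:np.round(s[k],4) for k in("clock","position","tool_rot","force","grip_width")})
f=bot.grab_frame("wrist"); g=bot.grab_frame("scene")
for n in("pause_key_top","dial_top"):
  for h in(f,g):
    for r in bot.spot_point(h,n)[:2]: print(n,np.round(r["position"],1),round(r["conf"],2),np.round(ray_z(h,r["position"],Z[n]),4))
B=lambda h:cv2.cvtColor(h["pixels"],cv2.COLOR_RGB2BGR)
o=np.zeros((384,800,3),np.uint8); o[:,:400]=B(f)[:,56:456]; o[:,400:]=cv2.resize(B(g)[220:316,130:230],(400,384),interpolation=2)
cv2.imwrite("pics/w3.png",o)
E
```

```text
{'clock': np.float64(3.35), 'position': array([ 0.5415, -0.2381,  0.0645]), 'tool_rot': array([ 3.1412e+00, -3.0000e-04,  3.6400e-01]), 'force': array([-0.4966,  0.7333,  1.0593]), 'grip_width': np.float64(-0.0)}
pause_key_top [253.3 207. ] 0.76 [ 0.544  -0.2334  0.0395]
pause_key_top [186.  269.9] 0.59 [ 0.5583 -0.2329  0.0395]
dial_top [340.8 237.8] 0.84 [ 0.5469 -0.2902  0.047 ]
dial_top [164.6 276.6] 0.6 [ 0.5429 -0.2865  0.047 ]
```

View pics/w3.png

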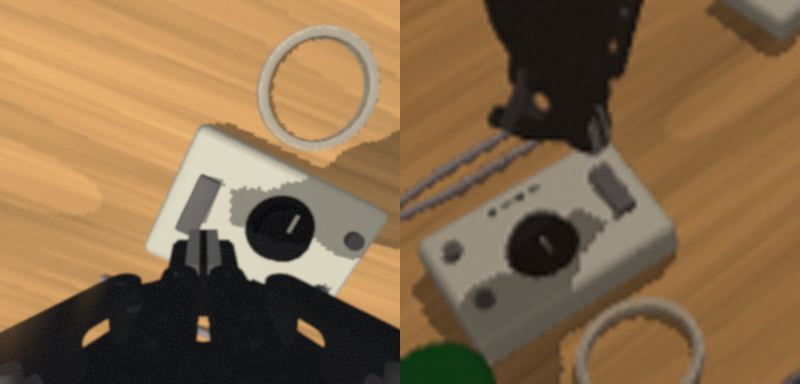

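The key sits at about (256,205) in the wrist picture, a few mm ahead of the tip. I'll align and press gradually.

Call:
carry_out(rows=[[[0.004,-0.002,0.005,0],[0.004,-0.002,0.012,0],[0.004,-0.002,0.019,0],[0.004,-0.002,0.022,0],[0.004,-0.002,0.024,0],[0.004,-0.002,0.025,0],[0.004,-0.002,0.026,0],[0.004,-0.002,0.027,0],[0.004,-0.002,0.027,0],[0.004,-0.002,0.027,0]]])

```text
clock: 4.48
position: [0.5444, -0.2343, 0.0369]
tool_rot: [3.141, -0.0, 0.365]
force: [-0.3, 0.1, -0.7]
grip_width: -0.0003
finger_force: 0.0
```

Call:
carry_out(rows=[[[0,0,0.001,0],[0,0,0.0015,0],[0,0,0.0015,0]]])

```text
clock: 4.73
position: [0.5443, -0.2342, 0.0352]
tool_rot: [-3.142, 0.0, 0.365]
force: [0.2, -0.6, 0.1]
grip_width: -0.0001
finger_force: 0.0
```

```bash
python3 - <<'E'
from h import *
f=bot.grab_frame("wrist"); g=bot.grab_frame("scene")
for i in range(3): s=bot.observe(); print({k:np.round(s[k],4) for k in("clock","position","force","moment")}); bot.grab_frame("top")
B=lambda h:cv2.cvtColor(h["pixels"],cv2.COLOR_RGB2BGR)
o=np.zeros((384,800,3),np.uint8); o[:,:400]=B(f)[:,56:456]; o[:,400:]=cv2.resize(B(g)[220:316,130:230],(400,384),interpolation=2)
cv2.imwrite("pics/w4.png",o)
E
```

```text
{'clock': np.float64(4.8333), 'position': array([ 0.5443, -0.2342,  0.0353]), 'force': array([ 0.27  , -0.519 ,  0.0697]), 'moment': array([0.0676, 0.0671, 0.0249])}
{'clock': np.float64(4.8833), 'position': array([ 0.5444, -0.2342,  0.0353]), 'force': array([0.6864, 0.8452, 0.2048]), 'moment': array([-0.0805, -0.0202,  0.0164])}
{'clock': np.float64(4.9333), 'position': array([ 0.5444, -0.2342,  0.0353]), 'force': array([ 0.2649,  0.8134, -0.5931]), 'moment': array([ 0.0437, -0.0338,  0.0226])}
```

View pics/w4.png

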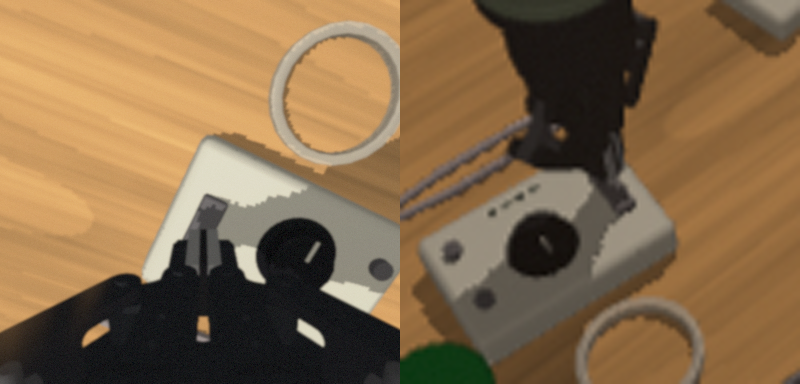

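The tip appears over the key's middle, with about 16 mm of key visible ahead of it, but there is no force yet. I'll continue in small steps.

Call:
carry_out(rows=[[[0,0,0.0005,0],[0,0,0.001,0],[0,0,0.001,0],[0,0,0.001,0]]])

```text
clock: 5.32
position: [0.5443, -0.2342, 0.0343]
tool_rot: [-3.141, 0.0, 0.365]
force: [-1.4, -0.3, -0.5]
grip_width: -0.0
finger_force: 0.0
```

Call:
carry_out(rows=[[[0,0,0.0005,0],[0,0,0.001,0],[0,0,0.001,0],[0,0,0.001,0]]])

```text
clock: 5.65
position: [0.5443, -0.2342, 0.0333]
tool_rot: [-3.142, 0.0, 0.365]
force: [0.2, -0.1, 1.1]
grip_width: 0.0001
finger_force: 0.0
```

Call:
carry_out(rows=[[[0,0,0.0005,0],[0,0,0.001,0],[0,0,0.001,0],[0,0,0.001,0]]])

```text
clock: 5.98
position: [0.5443, -0.2342, 0.0323]
tool_rot: [-3.142, 0.0, 0.365]
force: [-0.1, 0.2, -0.0]
grip_width: -0.0002
finger_force: 0.0
```

```bash
python3 - <<'E'
from h import *
F=[]
for i in range(5): s=bot.observe(); F.append(s["force"]); f=bot.grab_frame("wrist")
print(np.mean(F,0),s["position"]); g=bot.grab_frame("scene")
B=lambda h:cv2.cvtColor(h["pixels"],cv2.COLOR_RGB2BGR)
o=np.zeros((400,800,3),np.uint8); o[:,:400]=cv2.resize(B(f)[170:270,206:306],(400,400),interpolation=2); o[:,400:]=cv2.resize(B(g)[235:285,160:210],(400,400),interpolation=2)
cv2.imwrite("pics/w5.png",o)
E
```

```text
[-0.04087685 -0.10152337  0.04112337] [ 0.54437469 -0.23419265  0.03229503]
```

View pics/w5.png

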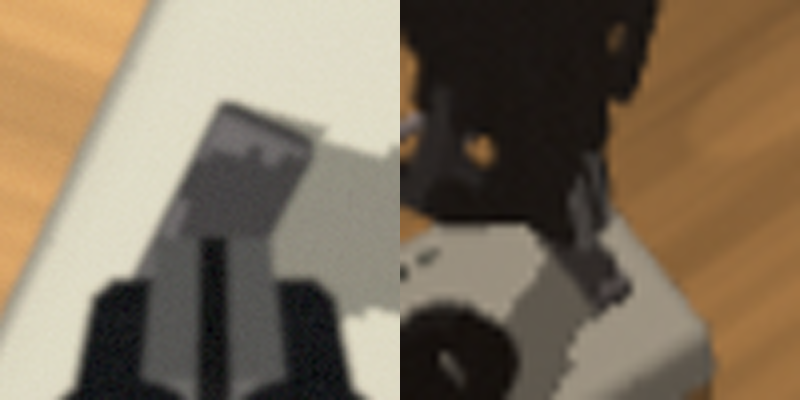

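```bash
python3 - <<'E'
from h import *
from scipy.spatial.transform import Rotation as R
s=bot.observe();f=bot.grab_frame("wrist")
p=np.array(s["position"]); 
def pr(f,p):
    T=np.linalg.inv(f["pose"]); q=np.array(f["K"])@(T[:3,:3]@p+T[:3,3]); return np.round(q[:2]/q[2],1)
xt=np.array([np.cos(.365),np.sin(.365),0])
for dz in(0,.005,.01,.015,.02): print(dz,pr(f,p+[0,0,dz]),pr(f,p+[0,0,dz]+.011*xt))
g=bot.grab_frame("scene")
for dz in(0,.005,.01): print(pr(g,p+[0,0,dz]))
# key top corners at z up/down
for z in(.0395,.0345): print(z,[pr(h,np.array([.545,-.235,z])).tolist() for h in(f,g)],ray_z(f,[262,196.5],z), ray_z(f,[282,207],z))
print(np.round(s["joint_efforts"],2))
E
```

```text
0 [258.9 228.5] [258.8 209.7]
0.005 [258.9 232.1] [258.9 212.8]
0.01 [258.9 235.9] [258.9 216.1]
0.015 [258.9 239.9] [258.9 219.6]
0.02 [258.9 244.2] [258.9 223.4]
[182.9 268.5]
[182.6 267.4]
[182.3 266.3]
0.0395 [[260.6, 233.2], [182.4, 267.2]] [ 0.56430845 -0.22835628  0.0395    ] [ 0.56268894 -0.24011615  0.0395    ]
0.0345 [[260.6, 229.5], [182.7, 268.3]] [ 0.56289936 -0.2289521   0.0345    ] [ 0.56122865 -0.24108372  0.0345    ]
[ 0.000e+00 -9.808e+01  4.400e-01 -2.563e+01  1.000e-02  0.000e+00
  0.000e+00]
```

Call:
carry_out(rows=[[[0,0,0.001,0],[0,0,0.002,0],[0,0,0.002,0],[0,0,0.002,0]]])

```text
clock: 6.72
position: [0.5443, -0.2342, 0.0302]
tool_rot: [-3.141, 0.0, 0.365]
force: [-0.7, 0.2, -1.0]
grip_width: -0.0002
finger_force: 0.0
```

Call:
carry_out(rows=[[[0,0,0.001,0],[0,0,0.002,0],[0,0,0.002,0],[0,0,0.002,0]]])

```text
clock: 7.05
position: [0.5443, -0.2342, 0.0282]
tool_rot: [-3.141, 0.0, 0.365]
force: [0.0, -0.8, 0.5]
grip_width: -0.0002
finger_force: 0.0
```

Call:
carry_out(rows=[[[0,0,0.001,0],[0,0,0.002,0],[0,0,0.002,0],[0,0,0.002,0]]])

```text
clock: 7.38
position: [0.5443, -0.2342, 0.0262]
tool_rot: [-3.141, 0.0, 0.365]
force: [-0.6, -0.6, -0.3]
grip_width: 0.0003
finger_force: 0.0
```

```bash
python3 - <<'E'
from h import *
F=[]
for i in range(4): s=bot.observe(); F.append(s["force"]); f=bot.grab_frame("wrist")
print(np.mean(F,0),s["position"],np.round(s["joint_efforts"],2)); g=bot.grab_frame("scene")
for r in bot.spot_point(f,"pause_key_top")+bot.spot_point(f,"dial_top"): print(r["position"],r["conf"])
B=lambda h:cv2.cvtColor(h["pixels"],cv2.COLOR_RGB2BGR)
o=np.zeros((400,800,3),np.uint8); o[:,:400]=cv2.resize(B(f)[170:270,206:306],(400,400),interpolation=2); o[:,400:]=cv2.resize(B(g)[235:285,160:210],(400,400),interpolation=2)
cv2.imwrite("pics/w6.png",o)
E
```

```text
[-0.20667201 -0.0500959   0.38284564] [ 0.54438283 -0.23420498  0.02631896] [-0.000e+00 -9.841e+01  4.900e-01 -2.522e+01  1.000e-02  0.000e+00
 -0.000e+00]
[257.9, 237.9] 0.89
[364.3, 279.4] 0.87
```

View pics/w6.png

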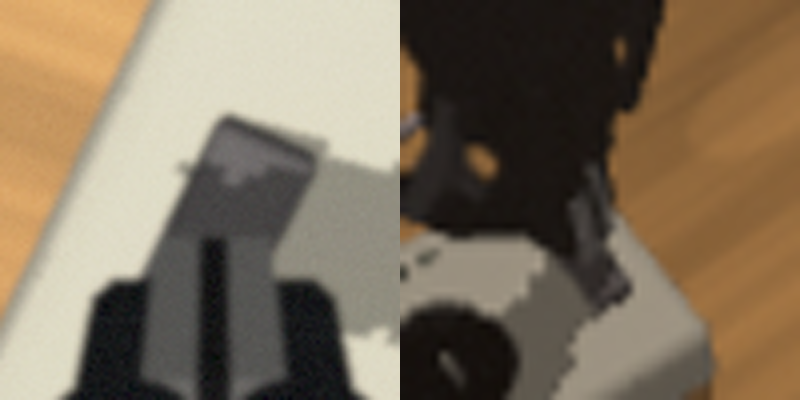

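The tip's shadow is nearing it, but there is still no contact, so the real tip is higher than the reported TCP. Continuing.

Call:
carry_out(rows=[[[0,0,0.001,0],[0,0,0.002,0],[0,0,0.003,0],[0,0,0.003,0],[0,0,0.003,0]]])

```text
clock: 8.15
position: [0.5443, -0.2342, 0.0232]
tool_rot: [-3.141, 0.0, 0.365]
force: [-0.1, -0.7, 0.9]
grip_width: -0.0003
finger_force: 0.0
```

Call:
carry_out(rows=[[[0,0,0.001,0],[0,0,0.002,0],[0,0,0.002,0],[0,0,0.002,0],[0,0,0.002,0]]])

```text
clock: 8.57
position: [0.5444, -0.2342, 0.0213]
tool_rot: [-3.142, 0.0, 0.365]
force: [0.2, 0.7, -0.1]
grip_width: 0.0002
finger_force: 0.0
```

Call:
carry_out(rows=[[[0,0,0.001,0],[0,0,0.002,0],[0,0,0.002,0],[0,0,0.002,0],[0,0,0.002,0]]])

```text
clock: 8.98
position: [0.5443, -0.2342, 0.0193]
tool_rot: [-3.142, 0.0, 0.365]
force: [0.6, 0.7, 0.2]
grip_width: -0.0001
finger_force: 0.0
```

Call:
carry_out(rows=[[[0,0,0.001,0],[0,0,0.002,0],[0,0,0.002,0],[0,0,0.002,0],[0,0,0.002,0]]])

```text
clock: 9.4
position: [0.5443, -0.2342, 0.0173]
tool_rot: [-3.142, 0.0, 0.365]
force: [-0.3, -0.5, -0.2]
grip_width: 0.0001
finger_force: 0.0
```

```bash
python3 - <<'E'
from h import *
F=[]
for i in range(4): s=bot.observe(); F.append(s["force"]); f=bot.grab_frame("wrist")
print(np.mean(F,0),s["position"],np.round(s["joint_efforts"],2)); g=bot.grab_frame("scene")
for r in bot.spot_point(f,"pause_key_top")+bot.spot_point(f,"dial_top"): print(r["position"],r["conf"])
B=lambda h:cv2.cvtColor(h["pixels"],cv2.COLOR_RGB2BGR)
o=np.zeros((400,800,3),np.uint8); o[:,:400]=cv2.resize(B(f)[170:270,206:306],(400,400),interpolation=2); o[:,400:]=cv2.resize(B(g)[235:285,160:210],(400,400),interpolation=2)
cv2.imwrite("pics/w7.png",o)
E
```

```text
[-0.02186067  0.01014793 -0.00036706] [ 0.54434883 -0.23417841  0.01729842] [-0.000e+00 -9.906e+01  5.500e-01 -2.464e+01  1.000e-02  0.000e+00
  0.000e+00]
[368.9, 288.3] 0.72
```

View pics/w7.png

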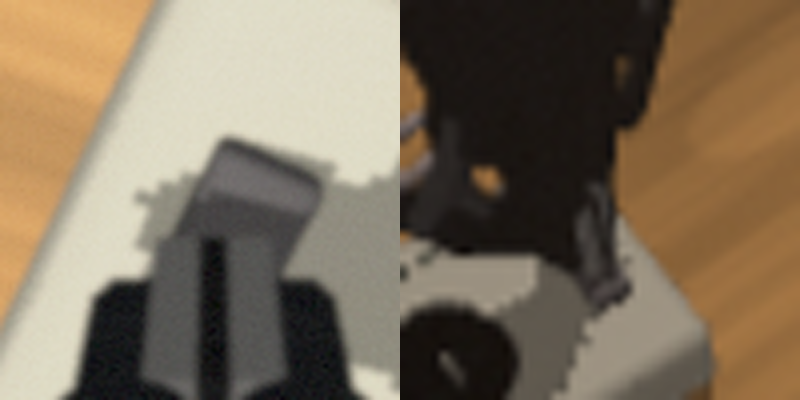

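No contact yet: the tip hides only the near half of the key and its shadow is offset. Continuing.

Call:
carry_out(rows=[[[0,0,0.001,0],[0,0,0.002,0],[0,0,0.002,0],[0,0,0.002,0],[0,0,0.002,0]]])

```text
clock: 10.17
position: [0.5444, -0.2342, 0.0154]
tool_rot: [3.142, -0.0, 0.365]
force: [0.1, -0.1, 2.1]
grip_width: -0.0003
finger_force: 1.2
```

Contact has started. I'll press on.

Call:
carry_out(rows=[[[0,0,0.001,0],[0,0,0.002,0],[0,0,0.002,0],[0,0,0.002,0]]])

```text
clock: 10.5
position: [0.5444, -0.2342, 0.0133]
tool_rot: [3.142, -0.0, 0.365]
force: [-0.1, -0.3, 3.5]
grip_width: -0.0
finger_force: 2.0
```

Call:
carry_out(rows=[[[0,0,0.0007,0],[0,0,0.0013,0],[0,0,0.0013,0],[0,0,0.0013,0],[0,0,0.0013,0],[0,0,0.0013,0],[0,0,0.0013,0]]])

```text
clock: 11.08
position: [0.5445, -0.2342, 0.0121]
tool_rot: [3.141, -0.0, 0.365]
force: [-0.6, -0.5, 6.2]
grip_width: -0.0002
finger_force: 3.0
```

```bash
python3 - <<'E'
from h import *
F=[]
for i in range(6): s=bot.observe(); F.append(np.r_[s["force"],s["finger_force"]]); f=bot.grab_frame("wrist")
print(np.mean(F,0),s["position"],s["clock"])
E
```

```text
[-0.63798796  0.17437613  6.07484042  3.01756831] [ 0.54443723 -0.2342609   0.01209289] 11.3333
```

The reading is a steady 6 N, so the key is fully down, and it has been held for over 0.3 s. I'll release and rise.

Call:
carry_out(rows=[[[0,0,-0.004,0],[0,0,-0.012,0],[0,0,-0.03,0],[0,0,-0.06,0],[0,0,-0.095,0],[0,0,-0.13,0],[0,0,-0.165,0],[0,0,-0.2,0],[0,0,-0.235,0],[0,0,-0.27,0],[0,0,-0.3,0],[0,0,-0.31,0]]])

```text
clock: 12.38
position: [0.5451, -0.2345, 0.3271]
tool_rot: [3.138, -0.004, 0.365]
force: [0.1, -1.0, 0.1]
grip_width: -0.0002
finger_force: 0.0
```

```bash
python3 - <<'E'
from h import *
s=bot.observe(); print({k:np.round(s[k],4) for k in("clock","position","tool_rot","force","qpos")})
f=bot.grab_frame("top"); g=bot.grab_frame("scene")
for h in(f,g):
  for n in("pause_key_top","controller","feed_key_top"):
    for r in bot.spot_point(h,n)[:1]: print(n,np.round(r["position"],1),round(r["conf"],2),np.round(ray_z(h,r["position"],Z[n]),4))
E
```

```text
{'clock': np.float64(12.3833), 'position': array([ 0.5451, -0.2345,  0.3271]), 'tool_rot': array([ 3.1382, -0.0041,  0.3647]), 'force': array([ 0.1438, -1.0018,  0.1011]), 'qpos': array([ 0.4052,  0.3714, -0.1385,  1.5285,  0.0533,  1.24  , -0.9472])}
pause_key_top [325.5 195.1] 0.44 [ 0.5396 -0.234   0.0395]
controller [337.5 197. ] 0.67 [ 0.5373 -0.2764  0.    ]
feed_key_top [125.4 186.9] 0.48 [0.5459 0.2888 0.2705]
pause_key_top [185.4 270.4] 0.43 [ 0.5585 -0.2349  0.0395]
controller [164.4 284.7] 0.9 [ 0.5317 -0.2897  0.    ]
feed_key_top [322.4 116.7] 0.4 [0.5502 0.276  0.2705]
```

Call:
carry_out(rows=[[[0.006,-0.016,0,0],[0.018,-0.049,0,0],[0.03,-0.084,0,0],[0.043,-0.119,0,0],[0.055,-0.153,0,0],[0.068,-0.188,0,0],[0.08,-0.222,0,0],[0.093,-0.257,0,0],[0.105,-0.292,0,0],[0.118,-0.327,0,0],[0.13,-0.361,0,0],[0.143,-0.396,0,0]]])

```text
clock: 13.78
position: [0.5362, 0.1882, 0.3215]
tool_rot: [3.142, 0.001, 0.365]
force: [0.1, -0.0, 0.6]
grip_width: -0.0
finger_force: 0.0
```

Call:
carry_out(rows=[[[0.012,-0.034,0,0],[0.023,-0.064,0,0],[0.03,-0.083,0,0],[0.033,-0.093,0,0],[0.033,-0.093,0,0],[0.033,-0.093,0,0]]])

```text
clock: 14.28
position: [0.5343, 0.2848, 0.3214]
tool_rot: [3.141, 0.001, 0.365]
force: [0.5, -0.5, -0.4]
grip_width: 0.0003
finger_force: 0.0
```

```bash
python3 - <<'E'
from h import *
s=bot.observe(); print({k:np.round(s[k],4) for k in("clock","position","tool_rot","force","qpos")})
f=bot.grab_frame("wrist"); save(f,"w8")
for n in("feed_key_top","feeder"):
    for r in bot.spot_point(f,n)[:2]: print(n,np.round(r["position"],1),round(r["conf"],2),np.round(ray_z(f,r["position"],Z[n]),4))
E
```

```text
{'clock': np.float64(14.2833), 'position': array([0.5343, 0.2848, 0.3214]), 'tool_rot': array([3.1411e+00, 1.0000e-03, 3.6490e-01]), 'force': array([ 0.4544, -0.4933, -0.3835]), 'qpos': array([-0.3471,  0.4149, -0.3483,  1.4908,  0.1451,  1.2625, -1.9183])}
feed_key_top [250.2 181.3] 0.88 [0.5452 0.2953 0.2705]
feeder [282.  170.2] 0.91 [0.5494 0.2685 0.209 ]
feeder [497.7 107.4] 0.71 [0.6638 0.1197 0.209 ]
```

View pics/w8.png

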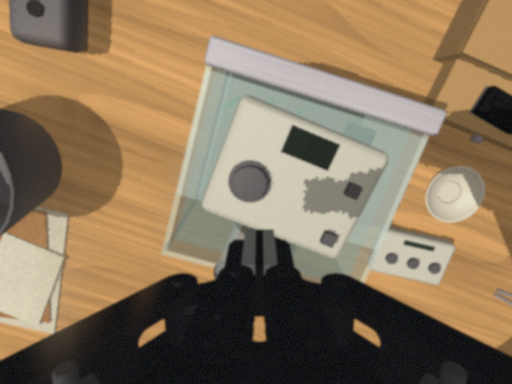

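The feed key is at about (250,181), i.e. (0.545, 0.295). I'll align and descend to just above it, allowing for the tip's 22 mm offset.

Call:
carry_out(rows=[[[0.007,-0.003,0.008,0],[0.014,-0.006,0.02,0],[0.014,-0.006,0.034,0],[0.014,-0.006,0.046,0],[0.014,-0.006,0.056,0],[0.014,-0.006,0.062,0],[0.014,-0.006,0.065,0],[0.014,-0.006,0.066,0],[0.014,-0.006,0.066,0],[0.014,-0.006,0.066,0]]])

```text
clock: 15.27
position: [0.5455, 0.2962, 0.2565]
tool_rot: [-3.141, -0.001, 0.365]
force: [0.2, -1.1, -0.6]
grip_width: -0.0
finger_force: 0.0
```

Call:
carry_out(rows=[[[0,0,0.002,0],[0,0,0.004,0],[0,0,0.006,0],[0,0,0.006,0],[0,0,0.006,0]]])

```text
clock: 15.68
position: [0.5453, 0.296, 0.2499]
tool_rot: [-3.142, 0.0, 0.365]
force: [0.6, 0.2, 0.1]
grip_width: -0.0002
finger_force: 0.0
```

Call:
carry_out(rows=[[[0,0,0.001,0],[0,0,0.002,0],[0,0,0.003,0],[0,0,0.003,0],[0,0,0.003,0]]])

```text
clock: 16.1
position: [0.5453, 0.296, 0.2471]
tool_rot: [-3.142, -0.0, 0.365]
force: [-1.5, -0.1, 1.7]
grip_width: 0.0
finger_force: 0.9
```

Call:
carry_out(rows=[[[0,0,0.001,0],[0,0,0.002,0],[0,0,0.0025,0],[0,0,0.0025,0],[0,0,0.0025,0]]])

```text
clock: 16.52
position: [0.5453, 0.2961, 0.2446]
tool_rot: [-3.142, -0.0, 0.365]
force: [-0.1, 0.3, 4.0]
grip_width: 0.0002
finger_force: 1.9
```

Call:
carry_out(rows=[[[0,0,0.0007,0],[0,0,0.0014,0],[0,0,0.0014,0],[0,0,0.0014,0],[0,0,0.0014,0],[0,0,0.0014,0],[0,0,0.0014,0]]])

```text
clock: 17.1
position: [0.5453, 0.296, 0.2432]
tool_rot: [-3.142, -0.0, 0.365]
force: [-0.4, -0.7, 5.3]
grip_width: -0.0002
finger_force: 2.5
```

```bash
python3 - <<'E'
from h import *
F=[]
for i in range(6): s=bot.observe(); F.append(np.r_[s["force"],s["finger_force"]]); f=bot.grab_frame("wrist")
print(np.mean(F,0),s["position"],s["clock"])
E
```

```text
[0.25428605 0.1679429  4.98727675 2.49024808] [0.54531178 0.2960449  0.24311312] 17.35
```

The feed key is down at about 5 N and has been held. I'll release and draw the hand clear.

Call:
carry_out(rows=[[[0,0,-0.004,0],[0,0,-0.012,0],[0,0,-0.025,0],[0,0,-0.045,0],[0,0,-0.065,0],[0,0,-0.085,0],[0,0,-0.1,0],[0,0,-0.11,0],[0,0,-0.11,0],[0,0,-0.11,0],[0,0,-0.11,0]]])

```text
clock: 18.32
position: [0.5449, 0.2957, 0.352]
tool_rot: [3.141, 0.002, 0.365]
force: [0.1, -1.1, -0.5]
grip_width: 0.0001
finger_force: 0.0
```

```bash
python3 - <<'E'
from h import *
s=bot.observe(); print({k:np.round(s[k],4) for k in("clock","position","force")})
f=bot.grab_frame("top")
for n in("pause_key_top","controller"):
    for r in bot.spot_point(f,n)[:1]: print(n,np.round(ray_z(f,r["position"],Z[n]),4))
print(bot.job_done())
E
```

```text
{'clock': np.float64(18.3167), 'position': array([0.5449, 0.2957, 0.352 ]), 'force': array([ 0.0624, -1.0763, -0.4974])}
pause_key_top [ 0.5432 -0.2301  0.0395]
controller [ 0.5361 -0.2766  0.    ]
the job is handed in; nothing more can be done
None
```

I pressed the pause key (about 6 N) and then the feed key (about 5 N), held each for over 0.2 s, released both, drew the hand clear and handed the job in at about 18 s; no verdict came back.

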